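Draw a plug gauge half out of its bore for a wear check

TASK

Pull the blue drawer of the small white cabinet nearly all the way out and draw the plug gauge with the blue grip straight up, about half-way out of its bore: the whole yellow band on its shank must show above the block while the plain steel end stays in the bore. Finish while holding it there for inspection, still, upright and not wedged against the bore; do not pull it right out. Leave the other two gauges seated, never force the blue one against its bore, and leave everything else on the bench alone.

Things in the scene. Friction and masses are not known exactly. Their poses are not given: they have to be found in the camera images.
- gaugebox: white gauge cabinet standing fixed on the bench, 240 deep (x) x 260 wide (y) x 140 mm tall, with one blue-fronted drawer. Origin at the centre of its underside; its front faces its -x. It stands at varying places and yaws.
- gaugebox_drawer0 (a joint): the drawer's opening in m along the cabinet's -x: 0 shut, 0.166 at its stop; it starts shut. It slides level with about 1 N of friction, stays where it is left, and gives way when pushed along its slide
- gaugebox_drawer0_handle (a point): middle of the steel bar handle's grip, 118 mm above the bench; the bar is round, 11 mm thick, 120 mm long, level along the cabinet's y, 35 mm in front of the drawer's front, which reaches 127 mm above the bench; axes as the cabinet's
- block: aluminium block 60 (x) x 190 (y) x 56 mm (z) fixed in the drawer, its underside 22 mm above the bench. Origin at the centre of its underside, axes as the cabinet's. Three blind bores, 21.5 mm wide, 48 mm deep (floor 8 mm above the origin), open upward at its y = -60, 0 and +60 mm, 55 mm behind the drawer front's inner face
- gauge_blue: loose plug gauge, upright in one of the block's three bores (which one varies): steel shank 20 mm in diameter, 50 mm long, its top 18 mm a yellow band; above it a blue round grip 26 mm in diameter, 40 mm tall; about 0.2 kg. Origin at the centre of the shank's foot, z up along it. Seated, its foot is on the bore's floor and the grip starts 2 mm above the block. The one to draw.
- gauge_red: loose plug gauge, upright in one of the block's three bores (which one varies): steel shank 20 mm in diameter, 50 mm long, its top 18 mm a yellow band; above it a red round grip 26 mm in diameter, 40 mm tall; about 0.2 kg. Origin at the centre of the shank's foot, z up along it. Seated, its foot is on the bore's floor and the grip starts 2 mm above the block. Leave it seated.
- gauge_green: loose plug gauge, upright in one of the block's three bores (which one varies): steel shank 20 mm in diameter, 50 mm long, its top 18 mm a yellow band; above it a green round grip 26 mm in diameter, 40 mm tall; about 0.2 kg. Origin at the centre of the shank's foot, z up along it. Seated, its foot is on the bore's floor and the grip starts 2 mm above the block. Leave it seated.
- weight: bystander: brass weight, 36 mm in diameter and 45 mm tall, on the cabinet's top; origin at the centre of its underside
- mug: bystander: white mug, 80 mm in diameter, 90 mm tall, on the bench; origin at the centre of its underside
- jar: bystander: amber jar, 60 mm in diameter, 85 mm tall, on the bench; origin at the centre of its underside
- wrench: bystander: steel wrench lying on the bench; origin under its middle
- tray: bystander: grey sample tray 120 x 90 x 30 mm on the bench; origin at the centre of its underside

How it is judged:
By the outcome, as a careful person would: the job done as asked, in the order asked, and still so for the second after the job is handed in, while the arm keeps its last pose, push and grip.
It also fails if it takes over 45 s, if anything falls off the work surface, if the arm or the gripper's body presses on something with over 40 N, if the wrist force passes 120 N, or if a joint passes its speed limit or range.

ROBOT

A 6-joint arm with a two-finger parallel gripper is mounted at the origin on the work surface. World frame = base frame: x ahead of the robot, y to its left, z up, the work surface at z = 0. Lengths are in m, angles in rad, forces in N, time in s.
With the tool pointing down it reaches from about 0.35 to 0.95 m from the base axis. Payload 17.4 kg.
Tool frame: the origin (TCP) lies midway between the tips of the shut fingers; the grasp point (between the pads) lies 19 mm behind it; z points along the fingers, y is the direction in which the jaws open and shut (so a half turn about z gives the same grasp; the last joint's range is limited). The gripper opens to 93 mm and grips with 3 to 60 N. Pads are 15 mm wide; open, the fingers measure 128 mm over their backs; the gripper's body (75 mm by 188 mm) begins 65 mm behind the grasp point.
Start: joints at [1.21, 0.116, 1.442, -0, 1.584, -0.038], TCP at [0.214, 0.64, 0.219] pointing down, gripper open.
Joint ranges: [-2.83, 2.83], [-0.83, 2.19], [0.07, 2.5], [-1.14, 4.28], [0.01, 3], [-2.97, 2.97]. Speed limits (rad/s): [1.89, 1.89, 2.22, 3.14, 3.14, 3.14].

INTERFACE

Orientations are given as a unit quaternion [x, y, z, w].
In Python, from workcell import sense, get_image, camera_model, sign_off gives the robot as it stands.
- The arm moves only by the tool carry_out, never from a script. Its argument "steps" is a list of rows, each a list of 5 numbers: the shift along the tool's x, y, z scaled (see below), then the turn about the tool's z scaled (see below), then the closure, from 0 (fully open) to 1 (shut). In form: [[tx, ty, tz, twist, jaw], ...]. A call has 1 to 10 rows; each row shifts and turns the pose as measured when the row begins, along the tool's axes as they then stand; what a row does not reach is not made up. The controller multiplies each number of a shift by 5 cm and each number of a turn by 5 degrees. A row lasts 1/10 s, in which the tool goes at most 50 mm and 8.59 degrees, less where a joint would pass 70% of its speed; a pose out of reach is approached as far as the arm can. A call with a number of a shift or a turn outside -1 to 1 is refused whole. A call with a gripper value outside its range is refused whole. The fingers move at their own pace and stop on an object; the grip force is fixed at half the most. Time passes only in rows, so rows that do not move let the fingers close. It gives the time, the measured TCP pose, the force and the opening at its end, in the units of the state.
- sense(): the state, without advancing time (a new reading comes with each control period).
- get_image(name): name is "side" or "top"; returns (picture, depth): 384x512x3 uint8, red, green, blue; 384x512 float32, m along the optical axis (not along the pixel's ray), 0 where there is no reading.
- camera_model(name): a dict with "intrinsics" (3x3 intrinsics, pixels), "dist" ([k1, k2, p1, p2, k3] as OpenCV has them; the pictures are not rectified), "world_to_cam" (4x4, takes a point from world to camera coordinates). Camera axes: x right, y down, z forward; pixel columns grow to the right and rows downward; lengths in m; the calibration is good to about 2 mm. A picture is of the moment at which its call begins. camera_model takes no time and is no camera call.
- sign_off(): hands the job in, once; it reports no verdict.
The state is a dict: "t": time; "joint_pos": joint angles; "dq": joint speeds; "joint_efforts": joint torques, N m; "tcp_pos": TCP position; "eef_rot": TCP orientation; "force": force on the tool from outside, world axes, zero at the start; "torque": the same for the moment, N m; "width": finger opening in m.
Only numpy, scipy, OpenCV 4.12 (cv2) and the standard library are available. Lean on these libraries where they do the work, as an engineer would, in place of code of your own. Each camera call takes 0.05 s, during which the arm holds its last target. There are 200 camera calls.

## Working session

There is one attempt and no reset: what is moved stays moved. The work goes in short steps, Python scripts to look and compute and a tool call to move; the robot and the scene stay as the last step left them, time stands still between calls to the robot, and variables do not carry over. Pictures are saved under pics/ and viewed, about 8 in all and at most 12, crops included, and the job is handed in when it is done.

Besides the shell and the picture viewer there is one more tool, called after "Request:" in YAML: its name, and indented under it one key for each argument. carry_out: Moves the arm, as the interface text tells. Its arguments: {"type":"object","properties":{"steps":{"type":"array"}},"required":["steps"]}

```bash
mkdir -p pics; ls
python3 - <<'E'
from workcell import *
import cv2,numpy as np
print(sense())
for n in("side","top"):
    im,d=get_image(n); cv2.imwrite(f"pics/{n}0.png",im[:,:,::-1]); np.savez(f"{n}0.npz",im=im,d=d); print(n,camera_model(n))
E
```

```text
pics
{'t': 0.0, 'joint_pos': array([ 1.21018347e+00,  1.16437580e-01,  1.44224431e+00, -6.79501758e-06,
        1.58400293e+00, -3.77962764e-02]), 'dq': array([ 0.00092164,  0.0003601 , -0.00116568, -0.00087322,  0.00051238,
       -0.00044637]), 'joint_efforts': array([-3.04462024e-03, -7.21235347e+01, -6.22640491e+01,  7.77478097e-02,
        2.35494599e-02, -1.33829253e-04]), 'tcp_pos': array([0.21407288, 0.63994125, 0.21795084]), 'eef_rot': array([ 1.60708370e-01,  9.87001784e-01, -5.35955082e-04, -1.04733936e-04]), 'force': array([0.17481373, 0.02052327, 0.43788967]), 'torque': array([ 0.00585446,  0.0802147 , -0.02568342]), 'width': 0.09303584300771213}
side {'intrinsics': array([[362.73909679,   0.        , 258.32339031],
       [  0.        , 362.73909679, 191.52320836],
       [  0.        ,   0.        ,   1.        ]]), 'dist': array([-0.04849892,  0.        ,  0.        ,  0.        ,  0.        ]), 'world_to_cam': array([[ 1.66727187e-01,  9.86002679e-01, -8.72404122e-04,
        -9.58608656e-02],
       [ 7.07009037e-01, -1.20167649e-01, -6.96920338e-01,
        -3.22973550e-01],
       [-6.87270156e-01,  1.15578770e-01, -7.17148019e-01,
         1.62021929e+00],
       [ 0.00000000e+00,  0.00000000e+00,  0.00000000e+00,
         1.00000000e+00]])}
top {'intrinsics': array([[474.75130638,   0.        , 254.41615664],
       [  0.        , 474.75130638, 187.3901449 ],
       [  0.        ,   0.        ,   1.        ]]), 'dist': array([-0.09494134,  0.        ,  0.        ,  0.        ,  0.        ]), 'world_to_cam': array([[ 0.01728748, -0.9996036 ,  0.0222212 , -0.03910524],
       [-0.98935027, -0.02031416, -0.14412973,  0.60161331],
       [ 0.144524  , -0.01949291, -0.98930927,  1.39587734],
       [ 0.        ,  0.        ,  0.        ,  1.        ]])}
```

```bash
cd pics; python3 -c "
import cv2,numpy as np
cv2.imwrite('both0.png',cv2.resize(np.hstack([cv2.imread('side0.png'),cv2.imread('top0.png')]),(800,300),interpolation=cv2.INTER_AREA))"
```

```text
(no output)
```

View pics/top0.png

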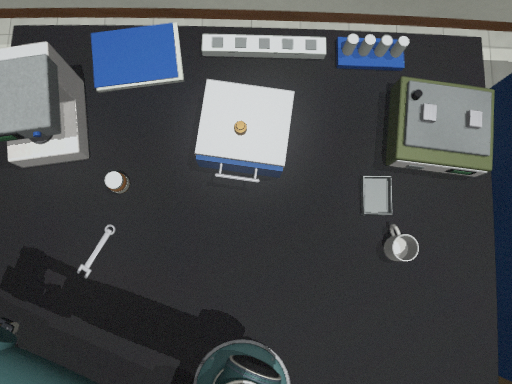

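View pics/side0.png

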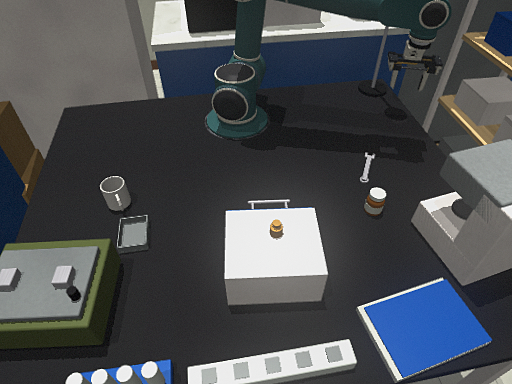

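Top: the cabinet's white roof has corners at about (207,82), (294,91), (287,160) and (197,153), with the handle at (217..258, 178). Side: same layout, the cabinet is clear and the arm is off to the right. Next I'll fit the cabinet pose.

```bash
cat > h.py <<'E'
from workcell import *
import cv2,numpy as np
from scipy.spatial.transform import Rotation as R
def cloud(n,im=None,d=None):
    if im is None: im,d=get_image(n)
    m=camera_model(n); v,u=np.mgrid[:384,:512]
    p=cv2.undistortPoints(np.stack([u,v],-1).reshape(-1,1,2).astype(np.float64),m["intrinsics"],m["dist"]).reshape(384,512,2)
    c=np.dstack([p*d[...,None],d]); T=m["world_to_cam"]
    w=(c-T[:3,3])@T[:3,:3]; w[d==0]=np.nan
    return im,w
E
python3 - <<'E'
from h import *
for n in("top","side"):
    z=np.load(n+"0.npz"); im,w=cloud(n,z["im"],z["d"])
    near=(abs(w[...,0]-.6)<.25)&(abs(w[...,1]-0.02)<.22)
    m=near&(abs(w[...,2]-.14)<.008); P=w[m]
    r=cv2.minAreaRect(P[:,:2].astype(np.float32)); print(n,"roof",r,np.median(P[:,2]),m.sum())
    c=np.array(r[0])
    for lo,hi in((.1,.13),):
        h=near&(w[...,2]>lo)&(w[...,2]<hi)&(w[...,0]<c[0]-.13)
        Q=w[h]; print("handle cand",len(Q))
        print(np.round(Q[::max(1,len(Q)//25)],3).tolist())
E
```

```text
top roof ((0.7590593695640564, 0.008163586258888245), (0.26117005944252014, 0.21161045134067535), 83.15869903564453) 0.14021274247784898 5422
handle cand 176
[[0.627, 0.088, 0.123], [0.629, 0.068, 0.118], [0.625, 0.079, 0.119], [0.625, 0.059, 0.122], [0.626, 0.039, 0.119], [0.621, 0.082, 0.126], [0.622, 0.062, 0.123], [0.622, 0.042, 0.124], [0.623, 0.022, 0.119], [0.619, 0.07, 0.12], [0.62, 0.05, 0.121], [0.619, 0.03, 0.127], [0.62, 0.01, 0.122], [0.621, -0.027, 0.121], [0.617, 0.036, 0.118], [0.617, 0.016, 0.123], [0.617, -0.007, 0.124], [0.618, -0.027, 0.122], [0.614, 0.016, 0.124], [0.615, -0.004, 0.119], [0.615, -0.025, 0.121], [0.612, 0.004, 0.122], [0.612, -0.016, 0.124], [0.613, -0.039, 0.117], [0.61, -0.028, 0.118], [0.608, -0.036, 0.116]]
side roof ((0.7659158706665039, 0.007285773754119873), (0.26072144508361816, 0.19676312804222107), 83.4715576171875) 0.14043895303219095 4795
handle cand 159
[[0.622, 0.069, 0.123], [0.624, 0.087, 0.122], [0.613, -0.004, 0.122], [0.617, 0.014, 0.123], [0.62, 0.032, 0.123], [0.623, 0.05, 0.123], [0.627, 0.068, 0.124], [0.631, 0.086, 0.125], [0.616, -0.023, 0.124], [0.62, -0.005, 0.126], [0.62, 0.013, 0.121], [0.625, 0.031, 0.124], [0.627, 0.049, 0.122], [0.629, 0.068, 0.121], [0.633, 0.085, 0.123], [0.617, -0.023, 0.121], [0.621, -0.006, 0.121], [0.623, 0.013, 0.121], [0.628, 0.03, 0.123], [0.628, 0.049, 0.119], [0.63, 0.068, 0.118], [0.617, -0.039, 0.119], [0.62, -0.021, 0.118], [0.622, -0.003, 0.118], [0.624, 0.016, 0.116], [0.626, -0.028, 0.122], [0.634, -0.029, 0.122]]
```

Run:
```python
from h import *
for n in("top","side"):
    z=np.load(n+"0.npz"); im,w=cloud(n,z["im"],z["d"])
    near=(abs(w[...,0]-.7)<.25)&(abs(w[...,1]-0.02)<.18)
    P=w[near&(abs(w[...,2]-.14)<.006)]
    P=P[(P[:,0]-.759)*.993-.119*(P[:,1]-.008)<.2]
    # drop far things
    r=cv2.minAreaRect(P[:,:2].astype(np.float32)); print(n,"roof",r)
    a=np.radians(-6.7); A=np.array([[np.cos(a),np.sin(a)],[-np.sin(a),np.cos(a)]])
    Q=w[near&(w[...,2]>.09)&(w[...,2]<.132)]; q=(Q[:,:2]-np.array([.76,.008]))@A.T
    h,e=np.histogram(q[:,0],np.arange(-.2,.2,.005)); print({round(float(x),3):int(k) for x,k in zip(e,h) if k})
    k=q[:,0]<-.135; print(q[k].mean(0),Q[k].mean(0),q[k][:,1].min(),q[k][:,1].max(),q[k][:,0].min(),len(q[k]))
    print(w[np.isfinite(w[...,0])&(abs(w[...,0]-.7)<.3)&(abs(w[...,1]-.0)<.2)&(w[...,2]>.15)][:,2].max())
```

```text
top roof ((0.7749245166778564, 0.006628215312957764), (0.2619555592536926, 0.24267809092998505), 82.95796966552734)
{-0.15: 40, -0.145: 82, -0.14: 52, -0.135: 12, -0.13: 8, -0.125: 11, -0.12: 9, -0.115: 9, -0.11: 255, -0.105: 141, -0.1: 144, -0.095: 117, -0.09: 7, -0.085: 1, -0.075: 1, -0.06: 1, -0.045: 1, -0.035: 2, -0.03: 1, 0.045: 1, 0.08: 1, 0.115: 1}
[-1.42177009e-01 -2.79333295e-05] [0.61879071 0.02456015 0.12192267] -0.06425317295430087 0.06371928452927215 -0.14809022253342596 174
0.1916283874053211
side roof ((0.782068133354187, 0.005278915166854858), (0.2614208459854126, 0.22938980162143707), 83.13166809082031)
{-0.15: 1, -0.145: 34, -0.14: 96, -0.135: 20, -0.13: 7, -0.125: 8, -0.12: 6, -0.115: 5, -0.11: 12, -0.105: 50, 0.13: 521, 0.135: 328}
[-0.13845786 -0.00269529] [0.62217326 0.0214771  0.12181509] -0.06329996589594004 0.0630040112496172 -0.14683753595423718 131
0.18862804821840315
```

Request:
carry_out:
  steps:
    - [0,0,0,1,0.76]
    - [0,0,0,1,0.76]
    - [0,0,0,1,0.76]
    - [0,0,0,1,0.76]
    - [0,0,0,1,0.76]
    - [0,0,0,1,0.76]
    - [0,0,0,1,0.76]
    - [0,0,0,1,0.76]
    - [0,0,0,1,0.76]
    - [0,0,0,1,0.76]

```text
t: 1.1
tcp_pos: [0.2136, 0.6387, 0.2133]
eef_rot: [0.577, 0.817, -0.004, 0.001]
force: [-0.5, 0.2, -0.9]
width: 0.0232
```

Request:
carry_out:
  steps:
    - [0,0,0,1,0.76]
    - [0,0,0,1,0.76]
    - [0,0,0,1,0.76]
    - [0,0,0,1,0.76]
    - [0,0,0,1,0.76]
    - [0,0,0,0.6,0.76]
    - [0,0,0,0,0.76]

```text
t: 1.8
tcp_pos: [0.2132, 0.6378, 0.2101]
eef_rot: [0.765, 0.644, -0.006, 0.003]
force: [-0.8, -0.0, -0.8]
width: 0.0228
```

```bash
cat >> h.py <<'E'
def to(target,yaw=-6.95):
    s=sense(); r=R.from_quat(s["eef_rot"]); M=r.as_matrix()
    d=M.T@(np.array(target)-s["tcp_pos"])
    ya=np.degrees(np.arctan2(M[1,1],M[0,1])); 
    print("t",s["t"],"tcp",s["tcp_pos"].round(4),"need(units 5cm)",(d/.05).round(3),"twist units",round((ya-yaw)/5,3),"tilt mrad",(M[:2,2]*1e3).round(1),"F",s["force"].round(1),"w",round(s["width"],4),"q",s["joint_pos"].round(2))
E
python3 -c "
from h import *
to([.620,.0235,.218])"
```

```text
t 1.8 tcp [0.2132 0.6378 0.2101] need(units 5cm) [-10.73   10.1    -0.043] twist units -0.562 tilt mrad [ -4.7 -12.5] F [-0.8 -0.  -0.8] w 0.0228 q [ 1.21  0.12  1.45 -0.    1.58  1.38]
```

Request:
carry_out:
  steps:
    - [-0.71,0.67,-0.02,-0.05,0.76]
    - [-0.71,0.67,-0.02,-0.05,0.76]
    - [-0.71,0.67,-0.02,-0.05,0.76]
    - [-0.71,0.67,-0.02,-0.05,0.76]
    - [-0.71,0.67,-0.02,-0.05,0.76]
    - [-0.71,0.67,-0.02,-0.05,0.76]
    - [-0.71,0.67,-0.02,-0.05,0.76]

```text
t: 2.5
tcp_pos: [0.409, 0.3519, 0.2169]
eef_rot: [0.747, 0.665, -0.008, 0.004]
force: [1.2, 0.0, 0.4]
width: 0.0222
```

```bash
python3 -c "
from h import *
to([.620,.0235,.218])
get_image('top')
to([.620,.0235,.218])"
```

```text
t 2.5 tcp [0.409  0.3519 0.2169] need(units 5cm) [-6.031  4.956  0.051] twist units 0.053 tilt mrad [ -6.7 -15.5] F [1.2 0.  0.4] w 0.0222 q [ 0.67 -0.17  1.73 -0.01  1.6   0.78]
t 2.55 tcp [0.4125 0.3472 0.2172] need(units 5cm) [-5.933  4.892  0.075] twist units 0.021 tilt mrad [ -5.2 -17.3] F [ 3.3 -3.2  0.2] w 0.0218 q [ 0.66 -0.17  1.73 -0.01  1.6   0.78]
```

Request:
carry_out:
  steps:
    - [-0.75,0.62,-0.01,0,0.76]
    - [-0.75,0.62,-0.01,0,0.76]
    - [-0.75,0.62,-0.01,0,0.76]
    - [-0.75,0.62,-0.01,0,0.76]
    - [-0.75,0.62,-0.01,0,0.76]
    - [-0.75,0.62,-0.01,0,0.76]
    - [-0.75,0.62,-0.01,0,0.76]

```text
t: 3.25
tcp_pos: [0.5978, 0.0587, 0.2246]
eef_rot: [0.743, 0.67, -0.007, 0.004]
force: [0.4, 0.6, 0.1]
width: 0.0225
```

```bash
python3 -c "
from h import *
get_image('top');get_image('top')
to([.620,.0235,.099])"
```

```text
t 3.35 tcp [0.599  0.0563 0.2238] need(units 5cm) [-0.564  0.497  2.504] twist units 0.154 tilt mrad [ -5.4 -17.1] F [ 0.1  1.6 -0.3] w 0.0222 q [ 0.06 -0.04  1.59 -0.02  1.59  0.17]
```

Request:
carry_out:
  steps:
    - [-0.3,0.25,0,0.15,0.76]
    - [-0.25,0.22,0,0,0.76]

```text
t: 3.55
tcp_pos: [0.6195, 0.0256, 0.2237]
eef_rot: [0.748, 0.664, -0.008, 0.004]
force: [-0.5, -0.0, -0.2]
width: 0.0222
```

```bash
python3 -c "
from h import *
import cv2
get_image('top')
to([.620,.0240,.099])
im,d=get_image('side'); t,_=get_image('top')
a=cv2.resize(im[130:260,200:340],None,fx=3,fy=3)
b=cv2.resize(t[60:190,180:320],None,fx=2.7,fy=3)
cv2.imwrite('pics/a1.png',np.hstack([a[:390],b[:390]])[:,:,::-1])"
```

```text
t 3.6 tcp [0.6203 0.0242 0.2236] need(units 5cm) [0.04  0.004 2.491] twist units 0.025 tilt mrad [ -6.3 -17.1] F [-0.7 -1.8 -0.4] w 0.0221 q [ 0.01  0.    1.55 -0.02  1.59  0.12]
```

View pics/a1.png

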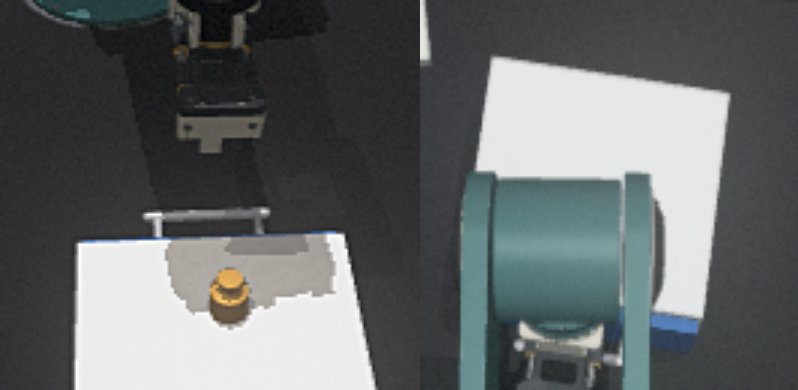

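The side view shows the fingers straight above the handle bar (bar at about (200..268, 215) in the crop). I'll descend.

Request:
carry_out:
  steps:
    - [0.02,0,0.6,0,0.76]
    - [0.02,0,0.6,0,0.76]
    - [0,0,0.5,0,0.76]
    - [0,0,0.35,0,0.76]

```text
t: 4.1
tcp_pos: [0.6189, 0.0301, 0.1217]
eef_rot: [0.746, 0.666, -0.005, 0.006]
force: [1.0, -0.9, -0.3]
width: 0.0223
```

```bash
python3 -c "
from h import *
get_image('top')
to([.620,.0240,.099])
get_image('top')
to([.620,.0240,.099])"
```

```text
t 4.15 tcp [0.618  0.0302 0.1188] need(units 5cm) [-0.113  0.055  0.398] twist units 0.089 tilt mrad [ -3.8 -15.3] F [-0.5  0.2 -3.8] w 0.0224 q [ 0.02  0.04  1.68 -0.02  1.42  0.13]
t 4.2 tcp [0.6183 0.0301 0.1208] need(units 5cm) [-0.11   0.048  0.437] twist units 0.086 tilt mrad [ -3.3 -15.4] F [-0.1  1.1  0.4] w 0.0225 q [ 0.01  0.04  1.68 -0.02  1.42  0.13]
```

Request:
carry_out:
  steps:
    - [0,0.05,0.2,0.08,0.76]
    - [0,0.02,0.2,0,0.76]

```text
t: 4.4
tcp_pos: [0.6227, 0.0304, 0.1029]
eef_rot: [0.748, 0.664, -0.005, 0.006]
force: [-0.4, -0.0, 0.2]
width: 0.0224
```

```bash
python3 -c "
from h import *
to([.620,.0240,.099])
get_image('top')
to([.620,.0240,.099])"
```

```text
t 4.4 tcp [0.6227 0.0304 0.1029] need(units 5cm) [-0.133 -0.039  0.08 ] twist units 0.018 tilt mrad [  0.5 -15.2] F [-0.4 -0.   0.2] w 0.0224 q [ 0.02  0.06  1.69 -0.02  1.39  0.14]
t 4.45 tcp [0.6223 0.0304 0.1013] need(units 5cm) [-0.131 -0.031  0.048] twist units 0.02 tilt mrad [ -1.  -15.2] F [-0.1 -0.4 -1.8] w 0.0224 q [ 0.02  0.06  1.69 -0.02  1.39  0.14]
```

Request:
carry_out:
  steps:
    - [0,0,0,0,1.0]

```text
t: 4.55
tcp_pos: [0.6224, 0.0304, 0.1013]
eef_rot: [0.748, 0.664, -0.005, 0.005]
force: [0.2, 0.7, 0.3]
width: 0.0182
```

```bash
python3 -c "
from h import *
for i in range(4): get_image('top')
to([.620,.0240,.099])"
```

```text
t 4.75 tcp [0.6203 0.0307 0.1012] need(units 5cm) [-0.133  0.011  0.046] twist units 0.021 tilt mrad [ -6.6 -14.6] F [-20.6   2.5   5.4] w 0.0102 q [ 0.02  0.06  1.69 -0.01  1.39  0.14]
```

Request:
carry_out:
  steps:
    - [0,-0.3,0,0,1.0]
    - [0,-0.5,0,0,1.0]
    - [0,-0.5,0,0,1.0]

```text
t: 5.05
tcp_pos: [0.5557, 0.0385, 0.1012]
eef_rot: [0.748, 0.663, -0.007, 0.003]
force: [0.4, 1.4, -1.4]
width: 0.0099
```

```bash
python3 -c "
from h import *
to([.464,.0495,.101])"
```

```text
t 5.05 tcp [0.5557 0.0385 0.1012] need(units 5cm) [-0.002 -1.847  0.014] twist units 0.015 tilt mrad [ -6.4 -14. ] F [ 0.4  1.4 -1.4] w 0.0099 q [ 0.03 -0.08  1.83 -0.01  1.4   0.15]
```

Request:
carry_out:
  steps:
    - [0,-0.5,0,0,1.0]
    - [0,-0.5,0,0,1.0]
    - [0,-0.4,0,0,1.0]
    - [0,-0.25,0,0,1.0]

```text
t: 5.45
tcp_pos: [0.4695, 0.0491, 0.1013]
eef_rot: [0.748, 0.663, -0.007, 0.003]
force: [3.5, 0.4, -6.3]
width: 0.0099
```

```bash
python3 -c "
from h import *
get_image('top')
to([.463,.0495,.101])"
```

```text
t 5.5 tcp [0.4682 0.0492 0.1012] need(units 5cm) [-0.007 -0.104  0.005] twist units 0.016 tilt mrad [ -7.4 -13.1] F [ 1.   0.6 -8. ] w 0.0106 q [ 0.06 -0.28  2.01 -0.01  1.42  0.18]
```

Request:
carry_out:
  steps:
    - [0,-0.13,0,0,1.0]
    - [0,0,0,0,0.78]

```text
t: 5.7
tcp_pos: [0.4611, 0.0501, 0.1017]
eef_rot: [0.748, 0.663, -0.007, 0.003]
force: [0.8, -0.0, -0.3]
width: 0.0146
```

```bash
python3 -c "
from h import *
for i in range(3): get_image('top')
to([.463,.0495,.101])"
```

```text
t 5.85 tcp [0.4621 0.05   0.1019] need(units 5cm) [-0.007  0.02   0.018] twist units 0.016 tilt mrad [ -5.8 -13. ] F [0.  0.1 0.3] w 0.0199 q [ 0.06 -0.3   2.02 -0.01  1.43  0.18]
```

Request:
carry_out:
  steps:
    - [0,0,-0.4,0,0.78]
    - [0,0,-0.8,0,0.78]
    - [0,0,-0.8,0,0.5]
    - [0,0,-0.5,0,0.4]

```text
t: 6.25
tcp_pos: [0.4631, 0.0512, 0.2283]
eef_rot: [0.748, 0.663, -0.009, 0.001]
force: [0.2, 0.1, 0.2]
width: 0.0318
```

```bash
python3 -c "
from h import *
get_image('top')
im,d=get_image('side'); t,e=get_image('top'); np.savez('c2.npz',im=im,d=d,t=t,e=e)
to([.463,.0495,.22])
a=cv2.resize(im[90:250,190:350],(400,400))
b=cv2.resize(t[100:260,180:340],(400,400))
cv2.imwrite('pics/a2.png',np.hstack([a,b])[:,:,::-1])"
```

```text
t 6.4 tcp [0.4633 0.0512 0.2269] need(units 5cm) [-0.033 -0.     0.139] twist units 0.008 tilt mrad [-10.7 -13.4] F [-0.7 -0.6 -0.8] w 0.0441 q [ 0.06 -0.34  1.85 -0.01  1.65  0.18]
```

View pics/a2.png

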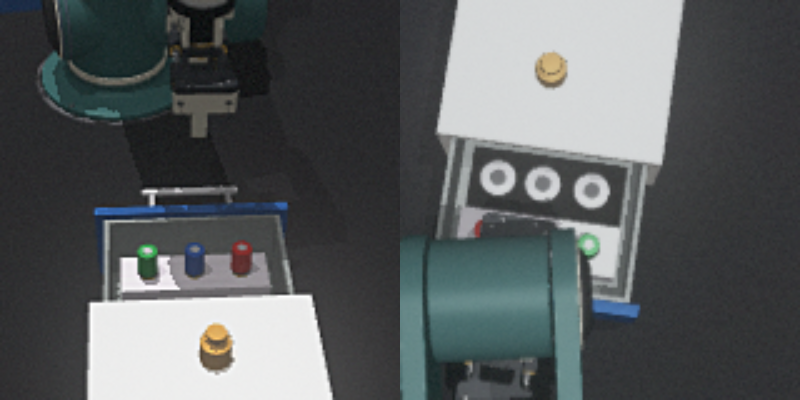

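The side view (left) shows green, blue and red left to right in the open drawer, so blue is in the middle bore (crop (195,258)). The top view is partly hidden by the arm. I'll measure the gauge positions.

Run:
```python
from h import *
z=np.load('c2.npz')
for n,i,d in(("side",z["im"],z["d"]),("top",z["t"],z["e"])):
    im,w=cloud(n,i,d); hsv=cv2.cvtColor(im,cv2.COLOR_RGB2HSV)
    box=(w[...,0]>.50)&(w[...,0]<.63)&(abs(w[...,1]-.04)<.12)&(w[...,2]>.085)&(w[...,2]<.125)
    for c,lo,hi in(("blue",100,125),("red",-8,8),("green",45,80)):
        H=hsv[...,0].astype(int); H=np.where(H>170,H-180,H)
        m=box&(H>=lo)&(H<=hi)&(hsv[...,1]>80)
        P=w[m]
        if len(P)<5: print(n,c,len(P)); continue
        T=w[box&(abs(w[...,2]-.12)<.004)&(np.hypot(w[...,0]-np.median(P[:,0]),w[...,1]-np.median(P[:,1]))<.025)]
        print(n,c,len(P),"med",np.median(P,0).round(4),"rng",P.min(0).round(3),P.max(0).round(3),"top",len(T),T.mean(0).round(4) if len(T) else "",((T.min(0)+T.max(0))/2).round(4) if len(T) else "")
    m=(w[...,0]>.44)&(w[...,0]<.472)&(abs(w[...,1]-.04)<.09)&(abs(w[...,2]-.118)<.012)
    P=w[m]; 
    if len(P): print(n,"handle",len(P),P.mean(0).round(4),((P.min(0)+P.max(0))/2).round(4))
```

```text
side blue 175 med [0.5233 0.0327 0.121 ] rng [ 0.5   -0.051  0.085] [0.585 0.159 0.125] top 43 [0.5118 0.0341 0.1195] [0.5124 0.0324 0.1201]
side red 79 med [0.587  0.087  0.1118] rng [0.566 0.078 0.086] [0.593 0.102 0.123] top 41 [0.58   0.0896 0.1202] [0.5783 0.0898 0.1203]
side green 73 med [ 0.5729 -0.0321  0.1128] rng [ 0.552 -0.041  0.087] [ 0.579 -0.018  0.123] top 42 [ 0.5652 -0.0292  0.1197] [ 0.5655 -0.0295  0.1196]
side handle 117 [0.4625 0.0379 0.1215] [0.4614 0.0436 0.1213]
top blue 0
top red 12 med [0.5781 0.0981 0.1204] rng [0.569 0.095 0.117] [0.587 0.101 0.125] top 11 [0.5771 0.099  0.1201] [0.5782 0.0982 0.1202]
top green 31 med [ 0.5603 -0.0285  0.1215] rng [ 0.55  -0.04   0.111] [ 0.572 -0.017  0.125] top 50 [ 0.5621 -0.0285  0.1203] [ 0.562  -0.0284  0.1203]
top handle 4 [0.4555 0.0094 0.123 ] [0.4556 0.0094 0.1236]
```

```bash
python3 -c "
from h import *
to([.570,.0305,.215])"
```

```text
t 6.4 tcp [0.4633 0.0512 0.2269] need(units 5cm) [-0.152  2.171  0.221] twist units 0.008 tilt mrad [-10.7 -13.4] F [-0.7 -0.6 -0.8] w 0.0441 q [ 0.06 -0.34  1.85 -0.01  1.65  0.18]
```

Request:
carry_out:
  steps:
    - [-0.05,0.7,0,0,0.4]
    - [-0.05,0.7,0.05,0,0.4]
    - [-0.05,0.6,0.1,0,0.4]

```text
t: 6.7
tcp_pos: [0.5632, 0.0315, 0.2178]
eef_rot: [0.748, 0.664, -0.008, 0.002]
force: [-0.5, 0.7, -0.3]
width: 0.0553
```

```bash
python3 -c "
from h import *
for i in range(3): get_image('top')
to([.570,.0305,.088])
im,d=get_image('side'); np.savez('c3.npz',im=im,d=d)
cv2.imwrite('pics/a3.png',cv2.resize(im[110:230,200:340],None,fx=5,fy=5)[:,:,::-1])"
```

```text
t 6.85 tcp [0.5624 0.0315 0.2163] need(units 5cm) [0.037 0.181 2.564] twist units 0.013 tilt mrad [-12.4 -13.3] F [-0.3  0.4 -0.9] w 0.0559 q [ 0.02 -0.12  1.68 -0.01  1.59  0.14]
```

View pics/a3.png

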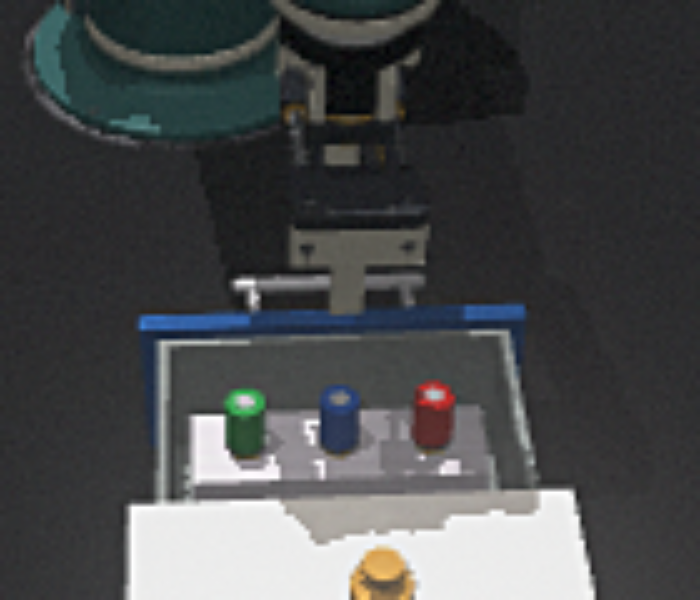

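The gripper is above the drawer, with the front finger tip at crop (347,310) and the blue grip centred at (340,420). I'll measure both.

Run:
```python
from h import *
z=np.load('c3.npz'); im,w=cloud("side",z["im"],z["d"])
hsv=cv2.cvtColor(im,cv2.COLOR_RGB2HSV).astype(int)
for c,p in(("blue",(.5715,.0305)),("red",(.580,.0896)),("green",(.565,-.029))):
    T=w[(abs(w[...,2]-.12)<.004)&(np.hypot(w[...,0]-p[0],w[...,1]-p[1])<.022)]
    print(c,len(T),T.mean(0).round(4),((T.min(0)+T.max(0))/2).round(4))
m=(w[...,2]>.21)&(w[...,2]<.235)&(abs(w[...,0]-.57)<.05)&(abs(w[...,1]-.03)<.03)
P=w[m]; print("finger y",len(P),P.mean(0),P.min(0),P.max(0))
s=sense(); M=R.from_quat(s["eef_rot"]).as_matrix()
print("expect fingers rear pad outer", s["tcp_pos"]+M[:,1]*(.028+.0175), "pad face",s["tcp_pos"]+M[:,1]*.028)
```

```text
blue 43 [0.5727 0.0303 0.1202] [0.5711 0.0301 0.12  ]
red 42 [0.5805 0.0896 0.1206] [0.5786 0.0898 0.1199]
green 41 [ 0.5657 -0.0293  0.1201] [ 0.5639 -0.0296  0.12  ]
finger y 17 [0.60504985 0.02659564 0.22949757] [0.60316539 0.01749513 0.22411221] [0.60906314 0.0354057  0.23449719]
expect fingers rear pad outer [0.60685814 0.02628808 0.21667745] pad face [0.5894845  0.02838028 0.21684802]
```

Request:
carry_out:
  steps:
    - [0.02,0.1,0.5,0,0.4]
    - [0.02,0.09,0.6,0,0.4]
    - [0,0,0.5,0,0.4]

```text
t: 7.2
tcp_pos: [0.5706, 0.0321, 0.1383]
eef_rot: [0.748, 0.664, -0.006, 0.003]
force: [0.4, -0.1, -1.0]
width: 0.056
```

```bash
python3 -c "
from h import *
for i in range(2): get_image('top')
to([.571,.0300,.088])"
```

```text
t 7.3 tcp [0.569  0.032  0.1362] need(units 5cm) [-0.022  0.053  0.964] twist units 0.022 tilt mrad [-10.2 -13.1] F [-0.2 -0.4 -0.2] w 0.0554 q [ 0.02 -0.07  1.77 -0.01  1.46  0.14]
```

Request:
carry_out:
  steps:
    - [-0.03,0.03,0.45,0,0.4]
    - [-0.02,0.02,0.35,0,0.4]
    - [0,0,0.1,0,0.4]

```text
t: 7.6
tcp_pos: [0.571, 0.029, 0.0941]
eef_rot: [0.748, 0.664, -0.006, 0.003]
force: [-0.1, -0.6, 0.3]
width: 0.0557
```

```bash
python3 -c "
from h import *
for i in range(2): get_image('top')
to([.571,.0300,.088])"
```

```text
t 7.7 tcp [0.5713 0.0291 0.0949] need(units 5cm) [ 0.019 -0.007  0.138] twist units 0.028 tilt mrad [ -5.3 -12.9] F [-0.2  0.3  0.1] w 0.0561 q [ 0.01 -0.04  1.81 -0.01  1.38  0.13]
```

Request:
carry_out:
  steps:
    - [0.02,0,0.12,0.02,0.4]
    - [0,0,0,0,0.75]

```text
t: 7.9
tcp_pos: [0.5721, 0.0302, 0.0905]
eef_rot: [0.748, 0.663, -0.005, 0.004]
force: [1.2, 0.9, -0.4]
width: 0.0514
```

```bash
python3 -c "
from h import *
for i in range(4):
  get_image('top'); s=sense(); print(s['width'],s['force'].round(1))
to([.571,.0300,.088])"
```

```text
0.04798502584724773 [-0.4  0.4  0.4]
0.04426215716999275 [-1.   0.1 -0.7]
0.04026410920731917 [ 0.1  0.1 -0.3]
0.03643916474961568 [ 0.2 -0.8  0.4]
t 8.1 tcp [0.5723 0.0301 0.0911] need(units 5cm) [-0.003 -0.026  0.062] twist units 0.007 tilt mrad [ -2.2 -12.9] F [ 0.2 -0.8  0.4] w 0.0364 q [ 0.01 -0.04  1.81 -0.01  1.37  0.14]
```

```bash
python3 -c "
from h import *
for i in range(6):
  get_image('top'); s=sense(); print(s['width'].round(4),s['force'].round(1),s['tcp_pos'].round(4),s['torque'].round(2))
to([.571,.0300,.088])"
```

```text
Traceback (most recent call last):
AttributeError: 'float' object has no attribute 'round'
```

```bash
cat >> h.py <<'E'
def w(n):
    for i in range(n):
        get_image('top'); s=sense(); print(round(s['width'],4),s['force'].round(1),s['tcp_pos'].round(4),s['torque'].round(2))
E
python3 -c "
from h import *
w(5)
to([.571,.0300,.088])"
```

```text
0.0287 [-3.3  0.2  1.9] [0.5722 0.03   0.0909] [-0.    0.81  0.  ]
0.0259 [ 0.3  0.3 -0.1] [0.5721 0.0301 0.0908] [-0.12 -0.11  0.  ]
0.0253 [ 0.1 -0.1  0.7] [0.5722 0.03   0.0908] [-0.12  0.04 -0.03]
0.0255 [-0.1 -0.6  1.6] [0.5722 0.03   0.0907] [-0.04  0.09  0.01]
0.0257 [-0.1  0.3  1. ] [0.5722 0.03   0.0908] [-0.1   0.06 -0.02]
t 8.4 tcp [0.5722 0.03   0.0908] need(units 5cm) [-0.003 -0.024  0.055] twist units 0.006 tilt mrad [ -2.6 -12.9] F [-0.1  0.3  1. ] w 0.0257 q [ 0.01 -0.04  1.81 -0.01  1.37  0.14]
```

Request:
carry_out:
  steps:
    - [-0.002,0,-0.1,0,0.75]
    - [-0.002,0,-0.1,0,0.75]

```text
t: 8.6
tcp_pos: [0.5718, 0.0299, 0.1004]
eef_rot: [0.748, 0.663, -0.006, 0.003]
force: [-0.1, 0.1, -2.0]
width: 0.0255
```

```bash
python3 -c "
from h import *
to([.5722,.0300,.1148])
w(2)
to([.5722,.0300,.1148])"
```

```text
t 8.6 tcp [0.5718 0.0299 0.1004] need(units 5cm) [-0.001  0.008 -0.287] twist units 0.006 tilt mrad [ -4.1 -12.9] F [-0.1  0.1 -2. ] w 0.0255 q [ 0.01 -0.05  1.8  -0.01  1.39  0.14]
0.0251 [ 0.4  0.6 -0.9] [0.5721 0.0299 0.1014] [-0.02  0.06  0.01]
0.0258 [-0.3  0.7 -1.8] [0.5721 0.0299 0.101 ] [-0.04  0.06 -0.05]
t 8.7 tcp [0.5721 0.0299 0.101 ] need(units 5cm) [-0.002  0.001 -0.276] twist units 0.006 tilt mrad [ -2.9 -12.9] F [-0.3  0.7 -1.8] w 0.0258 q [ 0.01 -0.05  1.8  -0.01  1.39  0.14]
```

Clean: about 10 mm up, and the force reading is the gauge's weight (about 2 N). Continuing.

Request:
carry_out:
  steps:
    - [-0.002,0,-0.1,0,0.75]
    - [-0.002,0,-0.1,0,0.75]
    - [-0.002,0,-0.07,0,0.75]

```text
t: 9.0
tcp_pos: [0.5719, 0.0298, 0.1151]
eef_rot: [0.748, 0.663, -0.006, 0.004]
force: [-0.3, 0.0, -2.0]
width: 0.0259
```

```bash
python3 -c "
from h import *
w(3)
to([.5722,.0300,.1148])
im,d=get_image('side'); t,e=get_image('top')
cv2.imwrite('pics/a4.png',np.hstack([cv2.resize(im[150:220,225:305],(400,350)),cv2.resize(t[100:240,180:340],(400,350))])[:,:,::-1])"
```

```text
0.0254 [ 0.3  0.  -0.5] [0.5721 0.0298 0.1158] [-0.06  0.09  0.03]
0.0251 [ 1.2  0.1 -2.3] [0.5721 0.0298 0.1154] [-0.03  0.06  0.01]
0.0256 [ 0.4  0.4 -1.6] [0.572  0.0298 0.1149] [-0.1   0.03  0.04]
t 9.15 tcp [0.572  0.0298 0.1149] need(units 5cm) [0.005 0.004 0.002] twist units 0.006 tilt mrad [ -3.3 -12.9] F [ 0.4  0.4 -1.6] w 0.0256 q [ 0.01 -0.06  1.79 -0.01  1.41  0.14]
```

View pics/a4.png

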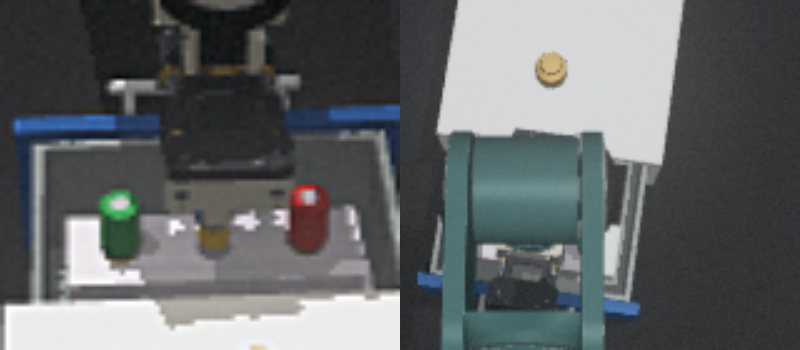

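The side view shows the blue gauge held, with its yellow band at crop (213,235) above the block and red and green seated. I'll check that it is at rest and then hand in.

```bash
python3 -c "
from h import *
w(4)
s=sense(); print(abs(s['dq']).max())
im,W=cloud('side')
P=W[(W[...,0]>.445)&(W[...,0]<.475)&(abs(W[...,1]-.04)<.09)&(abs(W[...,2]-.118)<.012)]; print('handle',P.mean(0))
hsv=cv2.cvtColor(im,cv2.COLOR_RGB2HSV)
m=(hsv[...,0]>15)&(hsv[...,0]<35)&(hsv[...,1]>90)&(np.hypot(W[...,0]-.572,W[...,1]-.03)<.025)
print('yellow z',W[m][:,2].min(),W[m][:,2].max(),m.sum())
for p in((.580,.0896),(.565,-.029)):
    T=W[(np.hypot(W[...,0]-p[0],W[...,1]-p[1])<.015)&(W[...,2]>.1)&(W[...,2]<.13)]; print(np.percentile(T[:,2],90))
"
```

```text
0.0255 [-0.6 -0.7 -2.4] [0.5718 0.0298 0.1143] [-0.09 -0.02  0.  ]
0.0251 [-0.6  0.9 -1.4] [0.5718 0.0298 0.1143] [-0.01 -0.03  0.01]
0.0256 [ 0.7  0.4 -1.4] [0.5718 0.0298 0.1144] [-0.04 -0.03  0.03]
0.0256 [ 0.6 -0.3 -1.4] [0.5718 0.0298 0.1144] [-0.02 -0.05 -0.  ]
0.001662947405631622
handle [0.46405164 0.0245026  0.12170332]
yellow z 0.08572197181956548 0.2392233076478738 28
0.12179715900194037
0.12145418452497998
```

```bash
python3 -c "
from workcell import *
print(sign_off())"
```

```text
the job is handed in; nothing more can be done
None
```

I pulled the blue drawer out about 0.157 m of its 0.166 m, by its bar handle. I then gripped the blue gauge, which was in the middle bore, and raised it about 23.5 mm. The job is handed in with the gauge held there.

Last checks:
- **Holding still:** the largest joint speed was about 0.002 rad/s and the gripper opening 25.5 mm. The wrist read about 1.5–2 N downward, which is the gauge's weight, and side forces were under 1 N, so it was not wedged.
- **Lift height:** the yellow band shows in the side view, and the lowest yellow point seen was about 86 mm above the bench, against the block's top at 78 mm. About 24.5 mm of steel should still be in the bore. I worked that out from the lift, because the bore is hidden from the cameras.
- **Other gauges:** red and green still read about 121 mm at the top, which is seated height.
- **Drawer opening:** the arm's motion gives about 157 mm and the side camera about 158–161 mm. They differ by a few millimetres, within what the cameras can resolve.
- **Upright:** the tool itself leans about 13 mrad (0.75°), from drift the moves could not correct. I did not measure the gauge's own tilt separately.

I ran no final measurement on the mug, jar, wrench, tray or weight. The arm's path stayed clear of all of them.

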